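# Pack the catering box at the cafe counter

## Task

First lift the ice pail out of the transport box by its handle and stand it on the round drip mat. Then pack the steel tub and every jar and tin that is there into the box, upright on its floor, side by side, in any order. Last, put the lid on the box and press it down firmly so that it sits level on the rim all round; leave the other things on the counter where they are.

Things in the scene. Friction and masses are not known exactly. Their poses are not given: they have to be found in the camera images.
- crate: open grey plastic transport box, fixed. Outside 166 (its x) x 240 (its y) mm, rim 108 mm above the origin; walls and floor 6 mm thick: inside 154 x 228 mm. Origin: centre of the underside, z up. Tub and four small containers fit only side by side: the tub across one end (its long side along the box's x), the small ones two by two in the rest, about 3 mm apart
- lid: loose white lid, 0.3 kg: plate 166 (its x) x 240 (its y) x 6 mm over a plug 142 x 216 x 8 mm that goes inside the rim with 6 mm of play. On top, centred, a black bar handle along y, 100 mm long, 14 wide, spanning 34 to 48 mm above the origin, open below. Origin: centre of the plug's underside, z up; 100 mm above the box's origin when seated. Either way round will do
- tub: steel food tub with a fixed white cover, about 0.4 kg: 70 mm (its x) x 145 mm (its y), 60 mm high, on top a white bar handle along its y, 80 mm long and 14 mm wide, the bar spanning 80 to 94 mm above the origin, 20 mm gap under it. Origin: centre of the underside, z up
- jar_a: round white pottery jar: body 70 mm across and 58 mm high, on top a round cork stopper 24 mm across and 32 mm high (fixed to the jar; top at 90 mm), to be lifted by it. About 0.25 kg. Origin: centre of the underside, z up. May be absent
- jar_b: round white pottery jar: body 70 mm across and 58 mm high, on top a round cork stopper 24 mm across and 32 mm high (fixed to the jar; top at 90 mm), to be lifted by it. About 0.25 kg. Origin: centre of the underside, z up. May be absent
- tin_a: square steel tin: body 70 x 70 mm and 58 mm high, sides along its x and y, on top a square black knob 20 x 20 mm and 32 mm high (fixed; sides along x and y; top at 90 mm), to be lifted by it. About 0.25 kg. Origin: centre of the underside, z up. May be absent
- tin_b: square steel tin: body 70 x 70 mm and 58 mm high, sides along its x and y, on top a square black knob 20 x 20 mm and 32 mm high (fixed; sides along x and y; top at 90 mm), to be lifted by it. About 0.25 kg. Origin: centre of the underside, z up. May be absent
- pail: small open steel ice pail, 0.3 kg: foot 72 mm across, rim 90 mm across at 80 mm height, with a stiff (not hinged) arch handle of 10 mm round bar: its level top runs along its y, 56 mm long, bar centre 135 mm above the origin. Stands in the transport box at first. Origin: centre of the underside, z up
- mat: round black rubber drip mat, 130 mm across, 3 mm thick, fixed on the counter. Origin: centre of the underside
- syrup: bystander, leave it alone: tall amber bottle, 60 mm across, 190 mm tall. Origin: underside centre
- mug: bystander, leave it alone: white mug, 76 mm across, 85 mm tall, handle to its +y. Origin: underside centre
- shaker: bystander, leave it alone: clear sugar shaker with metal cap, 52 mm across, 100 mm tall. Origin: underside centre
- cup: bystander, leave it alone: small white cup, 60 mm across, 55 mm tall. Origin: underside centre
- spoon: bystander, leave it alone: steel spoon lying flat
- tonic: bystander, leave it alone: aluminium can, 56 mm across, 115 mm tall. Origin: underside centre
There are look-alikes about, which are no part of the job. Leave any blue look-alike of the tub alone. Leave any pink look-alike of the tin_a alone.

How it is judged:
By the outcome, as a careful person would: the job done as asked, in the order asked, and still so for the second after the job is handed in, with the robot touching nothing.
Of jar_a, jar_b, tin_a, tin_b only 2 to 4 are there at a start; the rules pass over those that are not, and their reading is None.
At some moment in a run one of tub, jar_a, jar_b, tin_a, tin_b, lid may be knocked a few centimetres aside while the robot is not near it.
It also fails if it takes over 210 s, if anything falls off the work surface, if the arm or the gripper's body presses on something with over 40 N, if the wrist force passes 120 N, or if a joint passes its speed limit or range.

## Robot

A 6-joint arm with a two-finger parallel gripper is mounted at the origin on the work surface. World frame = base frame: x ahead of the robot, y to its left, z up, the work surface at z = 0. Lengths are in mm, angles in rad, forces in N, time in s.
With the tool pointing down it reaches from about 400 to 925 mm from the base axis. Payload 12.5 kg.
Tool frame: the origin (TCP) lies midway between the tips of the shut fingers; the grasp point (between the pads) lies 19 mm behind it; z points along the fingers, y is the line along which they close (so a half turn about z gives the same grasp; the last joint's range is limited). The gripper opens to 95 mm and grips with 3 to 60 N. Pads are 20 mm wide; open, the fingers measure 119 mm over their backs; the gripper's body (75 mm by 180 mm) begins 59 mm behind the grasp point.
Start: joints at [-1.421, 0.491, 1.559, -0, 1.092, -0.106], TCP at [158.16, -604.675, 214.661] pointing down, gripper open.
Joint ranges: [-3.1, 3.1], [-0.84, 2.19], [0.05, 2.79], [-1.13, 4.28], [0.06, 2.93], [-2.69, 2.69]. Speed limits (rad/s): [2.22, 2.22, 2.79, 3.14, 3.14, 3.14].

## Interface

Orientations are given as [roll, pitch, yaw] about the fixed x, y, z axes, in that order (R = Rz(yaw) Ry(pitch) Rx(roll)).
In Python, from cell import env gives the robot as it stands.
- The arm moves only by the tool carry_out, never from a script. Its argument "series" is a list of rows, each a list of 4 numbers: the shift along the world's x, y, z normalised to -1 to 1, where 1 is 5 cm, then the turn about the world's z normalised to -1 to 1, where 1 is 6 degrees. In form: [[x, y, z, turn], ...]. A call has exactly 5 rows; each row shifts and turns the commanded pose from where the row before left it; what a row does not reach is not made up. A row lasts 1/10 s, in which the tool goes at most 50 mm and 8.59 degrees, less where a joint would pass 70% of its speed; a pose out of reach is approached as far as the arm can. A call with a number of a shift or a turn outside -1 to 1 is refused whole. A call with a gripper value outside its range is refused whole. "fingers" is the closure, from -1 (fully open) to 1 (shut), set as the call begins (left out, the last holds). The fingers move at their own pace and stop on an object; the grip force is fixed at half the most. Time passes only in rows, so rows that do not move let the fingers close, or fill a call up. It gives the time, the measured TCP pose, the force, the opening and the grip force at its end, in the units of the state.
- env.state(): the state, without advancing time (a new reading comes with each control period).
- env.read_camera(name): name is "side" or "top"; returns the picture (420x560x3 uint8, red, green, blue); there is no depth.
- env.calibration(name): a dict with "K" (3x3 intrinsics, pixels), "pose" (4x4, takes a point from camera to world coordinates). Camera axes: x right, y down, z forward; pixel columns grow to the right and rows downward; lengths in mm; the calibration is good to about 2 mm. A picture is of the moment at which its call begins. calibration takes no time and is no camera call.
- env.job_done(): hands the job in; it is judged then, once.
Trained networks look in the newest picture that a camera, given by its name, has taken for a name from the list of things; names that differ only in an ending like _2 or _b are one class to them, and where a whole thing is asked for, a point or a joint stands for the part that bears it (a point fixed in the world has none). Each returns a list of dicts, best first, with "conf" (0 to 1); they miss things now and then, are a little off and sometimes report something else, mostly with a low value. They report only what shows in the picture. A call takes as long as a camera call. They do not tell look-alikes from the thing itself.
- env.look_for(camera, label): "position" ([row, column] as shares, 0 to 1, of the picture: columns of its width, rows of its height, amid what is visible of it).
The state is a dict: "t": time; "joints": joint angles; "qvel": joint speeds; "tau": joint torques, N m; "eef_pos": TCP position; "tcp_rot": TCP orientation; "ft_force": force on the tool from outside, world axes, zero at the start; "moment": the same for the moment, N m; "opening": opening from 0.0 (shut) to 1.0 (fully open); "grip_force": force on a finger pad.
Only numpy, scipy, OpenCV 4.12 (cv2) and the standard library are available. Lean on these libraries where they do the work, as an engineer would, in place of code of your own. Each camera call takes 0.05 s, during which the arm holds its last target. There are 200 camera calls.

## Working session

There is one attempt and no reset: what is moved stays moved. The work goes in short steps, Python scripts to look and compute and a tool call to move; the robot and the scene stay as the last step left them, time stands still between calls to the robot, and variables do not carry over. Pictures are saved under pics/ and viewed, at most 14 in all, crops included, and the job is handed in when it is done.

Besides the shell and the picture viewer there is one more tool, called after ">>>" in YAML: its name, and indented under it one key for each argument. carry_out: Moves the arm, as the interface text tells. Its arguments: {"type":"object","properties":{"series":{"type":"array","items":{"type":"array","items":{"type":"number","minimum":-1,"maximum":1}}},"fingers":{"type":"number"}},"required":["series"]}

```bash
mkdir -p pics; ls
cat > h.py <<'E'
import numpy as np, cv2
from cell import env
def ray(cam,u,v,z):
    c=env.calibration(cam);K=np.array(c["K"]);P=np.array(c["pose"])
    d=P[:3,:3]@np.linalg.solve(K,[u,v,1]);o=P[:3,3]
    return (o+d*(z-o[2])/d[2]).round(1)
def proj(cam,p):
    c=env.calibration(cam);K=np.array(c["K"]);P=np.array(c["pose"])
    q=K@(P[:3,:3].T@(np.array(p,float)-P[:3,3]));return q[:2]/q[2]
def snap(cam,name=None):
    im=env.read_camera(cam)
    if name: cv2.imwrite("pics/"+name+".png",cv2.cvtColor(im,cv2.COLOR_RGB2BGR))
    return im
E
python3 - <<'E'
from h import *
for c in("top","side"):
    snap(c,c+"0");k=env.calibration(c);print(c,np.round(k["K"],1).tolist(),np.round(k["pose"],3).tolist())
    for l in "crate lid tub jar_a tin_a pail mat".split():
        print(l,[(round(d["conf"],2),[round(d["position"][1]*560),round(d["position"][0]*420)]) for d in env.look_for(c,l)])
print(env.state())
E
```

```text
pics
top [[539.4, 0.0, 284.2], [0.0, 539.4, 203.5], [0.0, 0.0, 1.0]] [[0.015, -0.993, 0.119, 353.024], [-1.0, -0.015, -0.001, -40.969], [0.003, -0.119, -0.993, 1614.797], [0.0, 0.0, 0.0, 1.0]]
crate [(0.93, [249, 201])]
lid [(0.9, [156, 255])]
tub [(0.66, [395, 200]), (0.62, [370, 130])]
jar_a [(0.98, [356, 257]), (0.83, [391, 245])]
tin_a [(0.83, [349, 186]), (0.8, [307, 269]), (0.64, [345, 215])]
pail [(0.75, [273, 207])]
mat []
side [[424.6, 0.0, 279.7], [0.0, 424.6, 208.1], [0.0, 0.0, 1.0]] [[-0.921, -0.301, 0.247, 274.48], [-0.39, 0.721, -0.573, 606.55], [-0.006, -0.624, -0.781, 889.93], [0.0, 0.0, 0.0, 1.0]]
crate [(0.92, [265, 234]), (0.48, [365, 164]), (0.23, [283, 368])]
lid [(0.72, [282, 366]), (0.27, [265, 234])]
tub [(0.92, [247, 124]), (0.67, [320, 125])]
jar_a [(0.74, [366, 165])]
tin_a [(0.95, [364, 210]), (0.71, [292, 146]), (0.61, [321, 162])]
pail [(0.8, [284, 209])]
mat [(0.56, [203, 303]), (0.27, [165, 244])]
{'t': 0.8, 'joints': array([-1.42061115e+00,  4.90861158e-01,  1.55888510e+00, -1.70546089e-05,
        1.09169029e+00, -1.05601293e-01]), 'qvel': array([ 0.00127953, -0.00101898,  0.00101577,  0.00110234, -0.00033972,
        0.00038472]), 'tau': array([-7.84968561e-04, -6.12419128e+01, -2.58419234e+01,  6.92867115e-02,
        4.45580576e-02, -1.28646107e-05]), 'eef_pos': array([ 158.15013917, -604.68706374,  214.69022372]), 'tcp_rot': array([3.14143901e+00, 3.15058941e-05, 2.55794325e-01]), 'ft_force': array([ 0.8287123 , -0.59885936,  0.26652796]), 'moment': array([ 0.00537455,  0.03522106, -0.04342127]), 'grip_force': 0.0, 'opening': 0.9986184060171182}
```

View pics/top0.png

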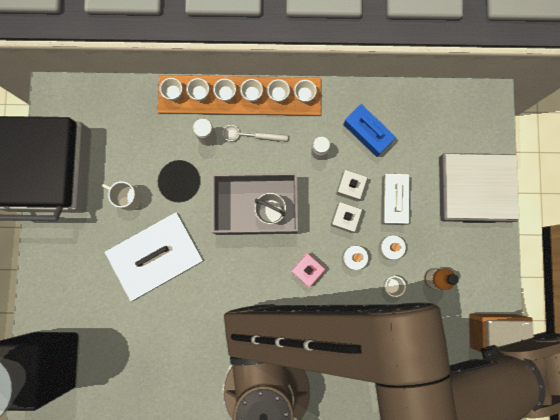

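View pics/side0.png

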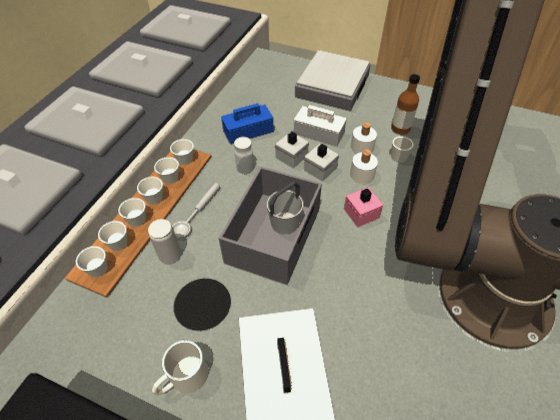

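Run:
```python
from h import *
im=cv2.imread("pics/top0.png")
cv2.imwrite("pics/c1.png",cv2.resize(im[110:300,200:460],None,fx=3,fy=3,interpolation=cv2.INTER_CUBIC))
g=cv2.cvtColor(im,cv2.COLOR_BGR2GRAY)
def comp(mask,u,v,r,z,name):
    m=np.zeros_like(mask);m[v-r:v+r,u-r:u+r]=mask[v-r:v+r,u-r:u+r]
    n,l,s,c=cv2.connectedComponentsWithStats(m)
    if n<2: print(name,"none");return
    k=1+np.argmax(s[1:,4]); pts=np.argwhere(l==k)[:,::-1].astype(np.float32)
    R=cv2.minAreaRect(pts); ctr=ray("top",*c[k],z)
    bx=np.array([ray("top",*p,z)[:2] for p in cv2.boxPoints(R)])
    e=bx[1]-bx[0];f=bx[2]-bx[1]
    print(name,s[k,4],"cen",c[k].round(1),ctr[:2],"rectc",bx.mean(0).round(1),"edges",np.linalg.norm(e).round(),np.degrees(np.arctan2(e[1],e[0])).round(1),np.linalg.norm(f).round(),np.degrees(np.arctan2(f[1],f[0])).round(1))
dark=(g<60).astype(np.uint8);br=(g>175).astype(np.uint8)
for n,u,v in(("tinA",352,184),("tinB",347,216)):
    comp(dark,u,v,9,90,n+"knob");comp(br,u,v,19,58,n+"body")
for n,u,v in(("jarA",356,258),("jarB",393,247)):
    hsv=cv2.cvtColor(im,cv2.COLOR_BGR2HSV);o=((hsv[...,1]>90)).astype(np.uint8)
    comp(o,u,v,10,90,n+"cork");comp(br,u,v,20,58,n+"body")
comp(br,397,198,32,60,"tub")
comp(br,154,256,56,14,"lid");comp(dark,154,256,25,48,"lidhandle")
comp(dark,179,181,28,3,"mat")
```

```text
tinAknob 37 cen [353.1 183.2] [ 597.9 -238.3] rectc [ 597.6 -238.2] edges 18.0 -18.0 15.0 -107.8
tinAbody 462 cen [351.9 184.1] [ 600.4 -238.9] rectc [ 600.8 -239.3] edges 68.0 -18.0 68.0 -107.9
tinBknob 39 cen [347.6 216.1] [ 503.4 -222.6] rectc [ 503.5 -222.5] edges 17.0 -17.9 17.0 -107.7
tinBbody 475 cen [346.5 216.5] [ 505.2 -223.5] rectc [ 505.6 -224. ] edges 68.0 -18.1 69.0 -107.8
jarAcork 55 cen [356.8 257.1] [ 387.6 -248.7] rectc [ 386.6 -249.4] edges 23.0 -89.0 20.0 180.0
jarAbody 402 cen [355.2 257.4] [ 387.6 -248.4] rectc [ 387.3 -248. ] edges 68.0 -44.6 67.0 -134.6
jarBcork 59 cen [394.9 246.7] [ 418.6 -356.4] rectc [ 419.1 -356.6] edges 23.0 -89.2 20.0 179.4
jarBbody 397 cen [392.7 246.9] [ 419.3 -356.5] rectc [ 419.  -357.4] edges 66.0 -44.8 68.0 -134.8
tub 1178 cen [396.2 198.2] [ 560.8 -367.7] rectc [ 562.  -367.8] edges 146.0 -1.6 72.0 -90.4
lid 4372 cen [152.5 256.1] [383.1 344.1] rectc [383.9 343.8] edges 246.0 -59.5 168.0 -149.1
lidhandle 15 cen [165.3 249.1] [403.4 299.9] rectc [403.6 300.8] edges 12.0 -89.0 12.0 -177.5
mat 1316 cen [178.5 180.8] [611.  278.3] rectc [611.6 279.2] edges 122.0 -42.9 122.0 -134.0
```

View pics/c1.png

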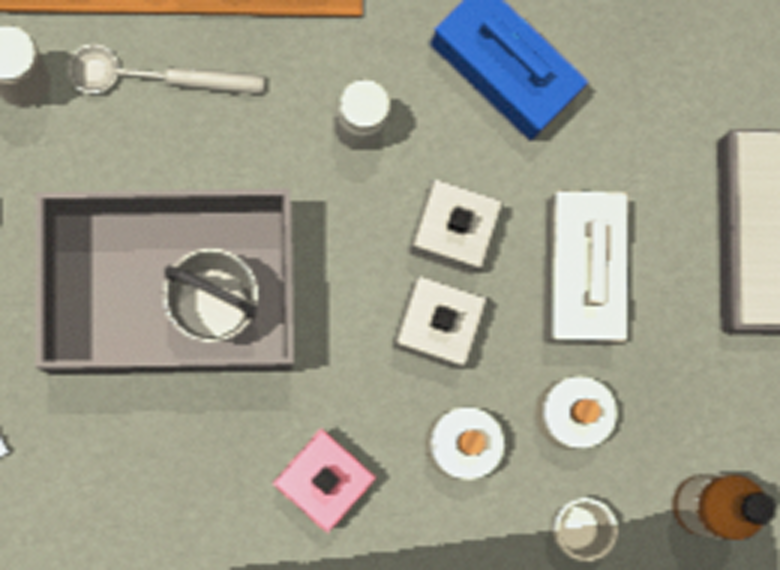

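Run:
```python
from h import *
im=cv2.imread("pics/top0.png").astype(int)
for p in((230,177),(255,176),(255,186),(255,200),(214,205),(260,232),(255,240),(290,200),(297,200),(303,200)): print(p,im[p[1],p[0]])
d=(im[...,2]-im[...,1]);m=((d>0)).astype(np.uint8);w=np.zeros_like(m);w[165:245,205:310]=m[165:245,205:310]
w=cv2.morphologyEx(w,cv2.MORPH_OPEN,np.ones((3,3)))
n,l,s,c=cv2.connectedComponentsWithStats(w);k=1+np.argmax(s[1:,4]);print(s[k])
pts=np.argwhere(l==k)[:,::-1]
h=cv2.convexHull(pts.astype(np.int32)).reshape(-1,2);print(h.tolist())
for u,v in((212.7,175.7),(297,174.7),(297.7,233.3),(213.3,232.3)): print("cr",ray("top",u,v,108))
for u,v in((167,267),(253,312),(172,267),(240,300)): print("ph",ray("top",200+u/3,110+v/3,138))
print("pail rim c",ray("top",200+210.5/3,110+295.5/3,86))
print("tub h",ray("top",200+597/3,110+262/3,94))
print("lid h",ray("top",154,256.5,48),ray("top",137,265,48),ray("top",170,248,48))
for u,v in ((285,186),): print("side ph",ray("side",u,v,141))
```

```text
(230, 177) [49 51 54]
(255, 176) [57 61 65]
(255, 186) [137 147 157]
(255, 200) [77 81 85]
(214, 205) [ 93  98 107]
(260, 232) [65 69 72]
(255, 240) [129 151 150]
(290, 200) [ 92  96 102]
(297, 200) [112 123 128]
(303, 200) [ 88 100  98]
[ 211  172   88   63 5084]
[[298, 193], [297, 231], [296, 233], [240, 234], [220, 234], [214, 233], [211, 232], [211, 174], [222, 173], [290, 172], [296, 172], [297, 178], [298, 191]]
cr [610.5 161.4 108. ]
cr [617.  -77.1 108. ]
cr [451.  -81.1 108. ]
cr [450.2 154.8 108. ]
ph [542.   36.8 138. ]
ph [501.6 -42.9 138. ]
ph [542.1  32.2 138. ]
ph [512.5 -30.8 138. ]
pail rim c [522.   -2.4  86. ]
tub h [ 558.7 -368.5   94. ]
lid h [381.5 331.7  48. ] [356.4 379.6  48. ] [406.7 286.5  48. ]
side ph [526.   -9.2 141. ]
```

Candidates: white tub at px (397,198) against the blue one at (370,130); steel tins at (352,184) and (347,216) against the pink one at (309,270); jars at (356,258) and (393,247). The pail is in the box at (270,208). By description, the white tub, both steel tins and both jars are the ones to pack.

>>> carry_out:
  series:
    - [0.485,0.8,0.1,0.54]
    - [0.485,0.8,0.1,0.54]
    - [0.485,0.8,0.1,0.54]
    - [0.485,0.8,0.1,0.54]
    - [0.485,0.8,0.1,0.54]
  fingers: -0.2

```text
t: 1.3
eef_pos: [280.0, -403.1, 240.0]
tcp_rot: [3.141, -0.0, 0.54]
ft_force: [0.9, -0.5, 0.1]
opening: 0.635
grip_force: 0.0
```

>>> carry_out:
  series:
    - [0.485,0.8,0.1,0.54]
    - [0.485,0.8,0.1,0.54]
    - [0.485,0.8,0.1,0.54]
    - [0.485,0.8,0.1,0.54]
    - [0.485,0.8,0.1,0.54]

```text
t: 1.8
eef_pos: [401.3, -203.0, 265.2]
tcp_rot: [3.141, -0.0, 0.823]
ft_force: [0.9, 0.1, 0.4]
opening: 0.599
grip_force: 0.0
```

>>> carry_out:
  series:
    - [0.485,0.8,0.1,0.54]
    - [0.485,0.8,0.1,0.54]
    - [0.485,0.8,0.1,0.54]
    - [0.485,0.8,0.1,0.54]
    - [0.485,0.8,0.1,0.54]

```text
t: 2.3
eef_pos: [522.6, -2.7, 290.2]
tcp_rot: [3.141, -0.0, 1.107]
ft_force: [1.0, -1.3, 0.4]
opening: 0.598
grip_force: 0.0
```

>>> carry_out:
  series:
    - [0,0,-0.9,0]
    - [0,0,-0.9,0]
    - [0,0,-0.9,0]
    - [0,0,-0.65,0]
    - [0,0,0,0]

```text
t: 2.8
eef_pos: [520.1, -4.4, 118.9]
tcp_rot: [-3.135, 0.002, 1.104]
ft_force: [0.9, -1.5, 1.5]
opening: 0.599
grip_force: 0.0
```

>>> carry_out:
  series:
    - [0,0,0,0]
    - [0,0,0,0]
    - [0,0,0,0]
    - [0,0,0,0]
    - [0,0,0,0]
  fingers: 1

```text
t: 3.3
eef_pos: [522.1, -4.7, 122.9]
tcp_rot: [3.14, -0.0, 1.104]
ft_force: [0.0, -0.2, -0.2]
opening: 0.237
grip_force: 0.0
```

Run:
```python
from h import *
im=snap("side","s1");b=cv2.cvtColor(im,cv2.COLOR_RGB2BGR)
cv2.imwrite("pics/s1c.png",cv2.resize(b[120:300,180:380],None,fx=3,fy=3))
# crate edges, sub-pixel, from top0
g=cv2.imread("pics/top0.png").astype(float);d=cv2.GaussianBlur(g[...,2]-g[...,1],(0,0),1)
def cross(prof):  # first crossing of mid level from outside
    t=(np.median(prof[:3])+np.max(prof))/2; i=np.argmax(prof>t); return i-(prof[i]-t)/(prof[i]-prof[i-1])
E={}
E["top"]=[(u,165+cross(d[165:185,u])) for u in range(220,292,3)]
E["bot"]=[(u,243-cross(d[243:223:-1,u])) for u in range(220,292,3)]
E["lef"]=[(204+cross(d[v,204:225]),v) for v in range(180,230,3)]
E["rig"]=[(306-cross(d[v,306:285:-1]),v) for v in range(180,230,3)]
for k,p in E.items():
    w=np.array([ray("top",*q,108)[:2] for q in p],np.float32)
    vx,vy,x0,y0=cv2.fitLine(w,cv2.DIST_HUBER,0,.01,.01).ravel()
    print(k,np.degrees(np.arctan2(vy,vx)).round(2),x0,y0)
```

```text
top -88.48 620.6 43.3
bot -88.26 452.48 37.98
lef 1.72 542.67 163.79001
rig 1.7 533.18146 -78.54029
```

View pics/s1c.png

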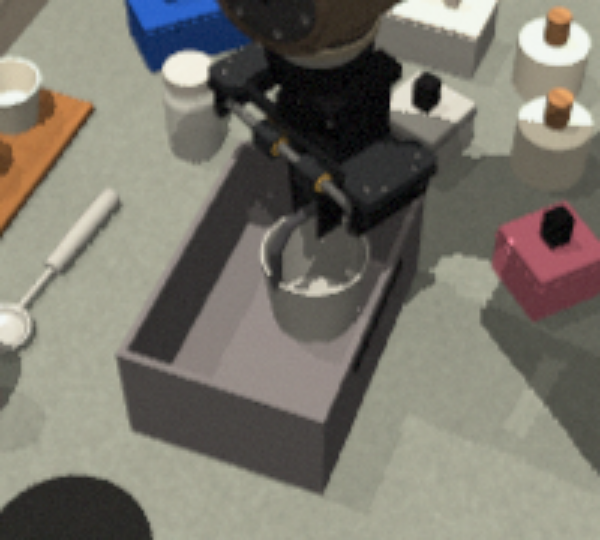

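>>> carry_out:
  series:
    - [0,0,0,0]
    - [0,0,0,0]
    - [0,0,0,0]
    - [0,0,0,0]
    - [0,0,0,0]

```text
t: 3.85
eef_pos: [521.9, -4.6, 122.4]
tcp_rot: [3.141, -0.0, 1.104]
ft_force: [-1.6, 0.3, 4.5]
opening: 0.098
grip_force: 29.9
```

>>> carry_out:
  series:
    - [0,0,0.4,0]
    - [0,0,0.6,0]
    - [0,0,0.7,0]
    - [0,0,0.7,0]
    - [0,0,0.4,0]

```text
t: 4.35
eef_pos: [522.2, -4.7, 264.3]
tcp_rot: [3.14, -0.001, 1.104]
ft_force: [-0.2, -0.2, -2.8]
opening: 0.093
grip_force: 29.9
```

>>> carry_out:
  series:
    - [0.1,0.3,0,0]
    - [0.2,0.6,0,0]
    - [0.2,0.7,0,0]
    - [0.3,0.8,0,0]
    - [0.3,0.8,0,0]

```text
t: 4.85
eef_pos: [576.8, 157.6, 260.3]
tcp_rot: [-3.14, 0.001, 1.104]
ft_force: [1.2, -1.2, -2.9]
opening: 0.095
grip_force: 29.9
```

>>> carry_out:
  series:
    - [0.3,0.8,0,0]
    - [0.2,0.8,0,0]
    - [0.1,0.6,0,0]
    - [0.09,0.26,0,0]
    - [0,0,0,0]

```text
t: 5.35
eef_pos: [611.0, 280.1, 260.0]
tcp_rot: [-3.14, 0.002, 1.106]
ft_force: [0.2, -1.4, -3.7]
opening: 0.096
grip_force: 29.9
```

>>> carry_out:
  series:
    - [0,0,-0.5,0]
    - [0,0,-0.7,0]
    - [0,0,-0.7,0]
    - [0,0,-0.5,0]
    - [0,0,-0.2,0]

```text
t: 5.85
eef_pos: [610.2, 276.6, 129.1]
tcp_rot: [-3.139, 0.004, 1.103]
ft_force: [-1.4, -0.6, -2.6]
opening: 0.091
grip_force: 29.9
```

>>> carry_out:
  series:
    - [0,0,-0.06,0]
    - [0,0,-0.05,0]
    - [0,0,-0.05,0]
    - [0,0,-0.04,0]
    - [0,0,0,0]

```text
t: 6.35
eef_pos: [611.5, 278.4, 122.6]
tcp_rot: [3.141, -0.0, 1.104]
ft_force: [-1.0, 0.0, -2.6]
opening: 0.096
grip_force: 29.9
```

>>> carry_out:
  series:
    - [0,0,-0.03,0]
    - [0,0,-0.03,0]
    - [0,0,-0.02,0]
    - [0,0,0,0]
    - [0,0,0,0]

```text
t: 6.85
eef_pos: [611.8, 278.5, 119.5]
tcp_rot: [3.14, -0.001, 1.104]
ft_force: [-2.4, 0.2, 5.9]
opening: 0.095
grip_force: 29.9
```

>>> carry_out:
  series:
    - [0,0,0,0]
    - [0,0,0,0]
    - [0,0,0,0]
    - [0,0,0,0]
    - [0,0,0,0]
  fingers: -0.2

```text
t: 7.35
eef_pos: [611.4, 278.3, 118.1]
tcp_rot: [3.142, 0.0, 1.104]
ft_force: [0.2, 0.2, 0.4]
opening: 0.458
grip_force: 0.0
```

>>> carry_out:
  series:
    - [0,0,0.3,0]
    - [0,0,0.5,0]
    - [0,0,0.8,0]
    - [0,0,0.9,0]
    - [0,0,0.9,0]

```text
t: 7.85
eef_pos: [611.1, 278.2, 291.1]
tcp_rot: [3.141, -0.0, 1.104]
ft_force: [0.3, 0.3, -0.1]
opening: 0.594
grip_force: 0.0
```

```bash
cat >> h.py <<'E'
def comp(mask,u,v,r,z,name):
    m=np.zeros_like(mask);m[v-r:v+r,u-r:u+r]=mask[v-r:v+r,u-r:u+r]
    n,l,s,c=cv2.connectedComponentsWithStats(m)
    if n<2: print(name,"none");return
    k=1+np.argmax(s[1:,4]); pts=np.argwhere(l==k)[:,::-1].astype(np.float32)
    bx=np.array([ray("top",*p,z)[:2] for p in cv2.boxPoints(cv2.minAreaRect(pts))])
    e=bx[1]-bx[0];f=bx[2]-bx[1]
    print(name,s[k,4],"px",c[k].round(1),"cen",ray("top",*c[k],z)[:2],"edges",np.linalg.norm(e).round(),np.linalg.norm(f).round(),"ang",np.degrees(np.arctan2(e[1],e[0])).round(1))
def masks(im):
    b=cv2.cvtColor(im,cv2.COLOR_RGB2BGR);g=cv2.cvtColor(b,cv2.COLOR_BGR2GRAY);h=cv2.cvtColor(b,cv2.COLOR_BGR2HSV)
    return (g<60).astype(np.uint8),(g>175).astype(np.uint8),((h[...,1]>90)&(h[...,0]<20)).astype(np.uint8)
E
python3 - <<'E'
from h import *
im=snap("top","t2");d,b,o=masks(im)
for n,u,v in(("tinA",352,184),("tinB",347,216)): comp(d,u,v,9,90,n+" knob");comp(b,u,v,19,58,n)
for n,u,v in(("jarA",356,258),("jarB",393,247)): comp(o,u,v,10,90,n+" cork");comp(b,u,v,20,58,n)
comp(b,397,198,32,60,"tub");comp(b,152,256,58,14,"lid");comp(d,154,256,25,48,"lidh")
E
```

```text
tinA knob 37 px [353.1 183.2] cen [ 597.9 -238.3] edges 18.0 15.0 ang -18.0
tinA 470 px [351.9 184. ] cen [ 600.7 -239. ] edges 70.0 68.0 ang -18.0
tinB knob 37 px [347.8 216. ] cen [ 503.6 -223.2] edges 17.0 16.0 ang -18.3
tinB 480 px [346.5 216.4] cen [ 505.4 -223.3] edges 68.0 69.0 ang -18.1
jarA cork 56 px [356.7 257.1] cen [ 387.8 -248.6] edges 23.0 20.0 ang -89.0
jarA 414 px [355.2 257.4] cen [ 387.6 -248.6] edges 69.0 66.0 ang -89.2
jarB cork 59 px [394.9 246.7] cen [ 418.6 -356.4] edges 23.0 20.0 ang -89.2
jarB 411 px [392.7 246.9] cen [ 419.3 -356.7] edges 68.0 68.0 ang -44.8
tub 1191 px [396.2 198. ] cen [ 561.2 -367.8] edges 147.0 72.0 ang -1.6
lid 351 px [189.3 245.2] cen [416.9 236.7] edges 36.0 164.0 ang -60.2
lidh 103 px [176.3 241.3] cen [426.3 268.9] edges 18.0 75.0 ang -89.0
```

View pics/t2.png

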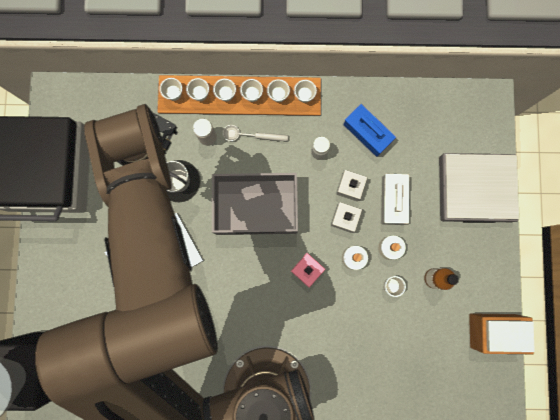

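>>> carry_out:
  series:
    - [-0.067,-0.862,-0.09,-0.72]
    - [-0.067,-0.862,-0.09,-0.72]
    - [-0.067,-0.862,-0.09,-0.72]
    - [-0.067,-0.862,-0.09,-0.72]
    - [-0.067,-0.862,-0.09,-0.72]

```text
t: 8.4
eef_pos: [594.3, 61.2, 266.5]
tcp_rot: [3.141, -0.001, 0.724]
ft_force: [0.1, -0.3, 0.1]
opening: 0.601
grip_force: 0.0
```

>>> carry_out:
  series:
    - [-0.067,-0.862,-0.09,-0.72]
    - [-0.067,-0.862,-0.09,-0.72]
    - [-0.067,-0.862,-0.09,-0.72]
    - [-0.067,-0.862,-0.09,-0.72]
    - [-0.067,-0.862,-0.09,-0.72]

```text
t: 8.9
eef_pos: [577.6, -154.4, 244.0]
tcp_rot: [3.141, -0.001, 0.347]
ft_force: [-0.2, 0.1, -0.0]
opening: 0.6
grip_force: 0.0
```

>>> carry_out:
  series:
    - [-0.067,-0.862,-0.09,-0.72]
    - [-0.067,-0.862,-0.09,-0.72]
    - [-0.067,-0.862,-0.09,-0.72]
    - [-0.067,-0.862,-0.09,-0.72]
    - [-0.067,-0.862,-0.09,-0.72]

```text
t: 9.4
eef_pos: [560.8, -370.0, 221.5]
tcp_rot: [3.141, -0.001, -0.03]
ft_force: [0.5, -0.2, 1.4]
opening: 0.604
grip_force: 0.0
```

>>> carry_out:
  series:
    - [0,0,-0.4,0]
    - [0,0,-0.4,0]
    - [0,0,-0.2,0]
    - [0,0,0,0]
    - [0,0,0,0]

```text
t: 9.9
eef_pos: [561.6, -368.1, 171.7]
tcp_rot: [3.141, -0.001, -0.026]
ft_force: [-0.2, 0.1, 0.6]
opening: 0.598
grip_force: 0.0
```

Now lower to z≈70 and grip.

>>> carry_out:
  series:
    - [0,0,-0.6,0]
    - [0,0,-0.7,0]
    - [0,0,-0.5,0]
    - [0,0,-0.2,0]
    - [0,0,0,0]

```text
t: 10.4
eef_pos: [561.3, -368.0, 70.6]
tcp_rot: [-3.141, 0.001, -0.027]
ft_force: [-0.5, 0.3, 0.1]
opening: 0.6
grip_force: 0.0
```

>>> carry_out:
  series:
    - [0,0,0,0]
    - [0,0,0,0]
    - [0,0,0,0]
    - [0,0,0,0]
    - [0,0,0,0]
  fingers: 1

```text
t: 10.9
eef_pos: [561.2, -368.3, 71.1]
tcp_rot: [3.141, -0.0, -0.027]
ft_force: [0.2, -0.7, 0.5]
opening: 0.238
grip_force: 0.0
```

>>> carry_out:
  series:
    - [0,0,0,0]
    - [0,0,0,0]
    - [0,0,0,0]
    - [0,0,0,0]
    - [0,0,0,0]

```text
t: 11.4
eef_pos: [561.2, -368.4, 70.8]
tcp_rot: [3.141, -0.0, -0.027]
ft_force: [0.1, -2.4, 1.1]
opening: 0.143
grip_force: 30.0
```

>>> carry_out:
  series:
    - [0,0,0.4,0]
    - [0,0,0.7,0]
    - [0,0,0.8,0]
    - [0,0,0.7,0]
    - [0,0,0.4,0]

```text
t: 11.9
eef_pos: [561.3, -367.9, 223.0]
tcp_rot: [3.141, -0.001, -0.027]
ft_force: [-0.0, -1.7, -5.2]
opening: 0.146
grip_force: 30.0
```

>>> carry_out:
  series:
    - [-0.04,0.4,0,0.1]
    - [-0.05,0.7,0,0.1]
    - [-0.05,0.8,0,0.1]
    - [-0.05,0.8,0,0.1]
    - [-0.05,0.8,0,0.13]

```text
t: 12.4
eef_pos: [548.2, -191.2, 219.8]
tcp_rot: [-3.14, 0.002, 0.029]
ft_force: [-0.0, 0.7, -4.2]
opening: 0.143
grip_force: 30.0
```

>>> carry_out:
  series:
    - [-0.06,0.8,0,0]
    - [-0.06,0.8,0,0]
    - [-0.05,0.8,0,0]
    - [-0.04,0.53,0,0]
    - [0,0.3,0,0]

```text
t: 12.9
eef_pos: [537.7, -29.4, 220.1]
tcp_rot: [-3.141, 0.002, 0.03]
ft_force: [-0.5, -0.8, -5.0]
opening: 0.141
grip_force: 30.0
```

>>> carry_out:
  series:
    - [0,0,-0.2,0]
    - [0,0,0,0]
    - [0,0,0,0]
    - [0,0,0,0]
    - [0,0,0,0]

```text
t: 13.4
eef_pos: [538.8, -32.4, 210.7]
tcp_rot: [3.141, -0.0, 0.028]
ft_force: [-0.3, 0.7, -4.4]
opening: 0.145
grip_force: 30.0
```

Run:
```python
from h import *
s=cv2.cvtColor(snap("side"),cv2.COLOR_RGB2BGR);t=cv2.cvtColor(snap("top"),cv2.COLOR_RGB2BGR)
def f(y): return (y-0)
def draw(im,cam):
    import math
    a=math.radians(1.65);ex=np.array([math.cos(a),math.sin(a)]);ey=np.array([-ex[1],ex[0]])
    def W(x,y,z): p=np.array([536.5,42.6])+x*ex+y*ey;return tuple((proj(cam,[*p,z])*3*16).astype(int))
    big=cv2.resize(im,None,fx=3,fy=3,interpolation=cv2.INTER_CUBIC)
    for hx,hy,z,col in((83,120,108,(0,255,0)),(77,114,108,(0,255,255)),(77,114,6,(255,255,0))):
        P=[W(sx*hx,sy*hy,z) for sx,sy in((1,1),(1,-1),(-1,-1),(-1,1))]
        for i in range(4): cv2.line(big,P[i],P[(i+1)%4],col,1,cv2.LINE_AA,4)
    return big
S=draw(s,"side")[420:920,600:1000];T=draw(t,"top")[460:760,600:960]
T=cv2.copyMakeBorder(T,0,200,0,0,cv2.BORDER_CONSTANT)
cv2.imwrite("pics/m3.png",np.hstack([S,T]))
```

```text
(no output)
```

View pics/m3.png

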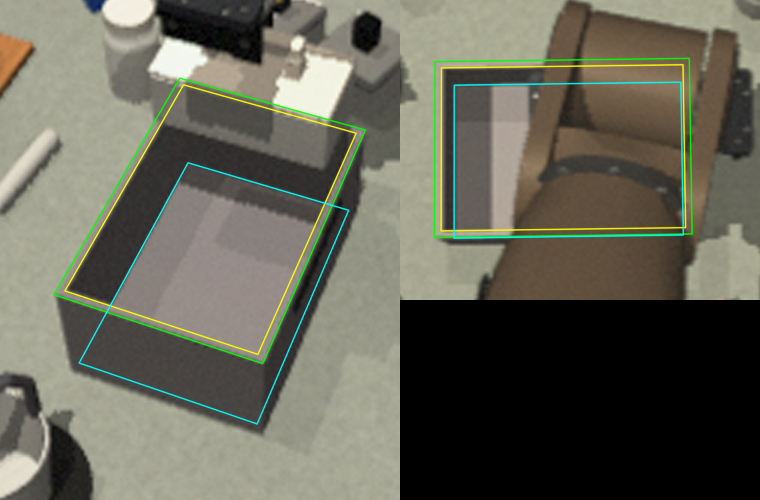

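>>> carry_out:
  series:
    - [0,0,-0.3,0]
    - [0,0,-0.5,0]
    - [0,0,-0.3,0]
    - [0,0,-0.2,0]
    - [0,0,0,0]

```text
t: 14.0
eef_pos: [538.3, -31.7, 144.7]
tcp_rot: [-3.141, 0.002, 0.028]
ft_force: [-0.1, 0.5, -3.6]
opening: 0.145
grip_force: 30.0
```

>>> carry_out:
  series:
    - [0,0,-0.2,0]
    - [0,0,-0.3,0]
    - [0,0,-0.3,0]
    - [0,0,-0.2,0]
    - [0,0,0,0]

```text
t: 14.5
eef_pos: [538.3, -31.6, 94.8]
tcp_rot: [-3.141, 0.001, 0.029]
ft_force: [-0.1, 0.2, -4.6]
opening: 0.144
grip_force: 30.0
```

>>> carry_out:
  series:
    - [0,0,-0.12,0]
    - [0,0,-0.1,0]
    - [0,0,-0.08,0]
    - [0,0,-0.06,0]
    - [0,0,0,0]

```text
t: 15.0
eef_pos: [538.6, -31.7, 77.4]
tcp_rot: [-3.142, 0.0, 0.029]
ft_force: [-0.2, -0.3, -4.8]
opening: 0.142
grip_force: 30.0
```

>>> carry_out:
  series:
    - [0,0,0,0]
    - [0,0,0,0]
    - [0,0,0,0]
    - [0,0,0,0]
    - [0,0,0,0]
  fingers: 0.25

```text
t: 15.5
eef_pos: [538.8, -31.7, 77.8]
tcp_rot: [3.141, -0.0, 0.029]
ft_force: [-0.4, 0.5, -0.4]
opening: 0.377
grip_force: 0.0
```

>>> carry_out:
  series:
    - [0,0,0.3,0]
    - [0,0,0.6,0]
    - [0,0,0.8,0]
    - [0,0,0.8,0]
    - [0,0,0.5,0]

```text
t: 16.0
eef_pos: [539.1, -31.7, 230.6]
tcp_rot: [3.141, -0.003, 0.029]
ft_force: [-0.2, 0.9, -0.1]
opening: 0.373
grip_force: 0.0
```

```bash
cat > meas.py <<'E'
from h import *
im=snap("top","tm");d,b,o=masks(im)
for n,u,v in(("tinA",352,184),("tinB",347,216)): comp(d,u,v,12,90,n+" knob");comp(b,u,v,20,58,n)
for n,u,v in(("jarA",356,258),("jarB",393,247)): comp(o,u,v,12,90,n+" cork");comp(b,u,v,20,58,n)
comp(b,152,256,58,14,"lid");comp(d,154,256,25,48,"lidh")
E
python3 meas.py
```

```text
tinA knob 41 px [353.  183.6] cen [ 596.9 -238. ] edges 20.0 15.0 ang -18.2
tinA 256 px [353.4 178.6] cen [ 616.7 -243.3] edges 45.0 68.0 ang -18.0
tinB knob 49 px [347.3 215.9] cen [ 503.9 -222. ] edges 21.0 18.0 ang -18.2
tinB 9 px [340.3 214.3] cen [ 511.2 -205.5] edges 3.0 17.0 ang 0.0
jarA cork 55 px [356.5 257.2] cen [ 387.4 -247.8] edges 20.0 20.0 ang -89.1
jarA 310 px [355.8 256.8] cen [ 389.2 -250.3] edges 63.0 63.0 ang -89.1
jarB cork 59 px [394.9 246.7] cen [ 418.6 -356.4] edges 23.0 20.0 ang -89.2
jarB 403 px [392.7 246.8] cen [ 419.5 -356.6] edges 66.0 68.0 ang -44.8
lid 4359 px [152.6 256. ] cen [383.6 343.9] edges 245.0 168.0 ang -59.5
lidh 13 px [165.5 249.3] cen [402.7 299.5] edges 14.0 9.0 ang -24.4
```

>>> carry_out:
  series:
    - [0.246,-0.83,0,-0.655]
    - [0.246,-0.83,0,-0.655]
    - [0.246,-0.83,0,-0.655]
    - [0.246,-0.83,0,-0.655]
    - [0.246,-0.83,0,-0.655]
  fingers: 0.1

```text
t: 16.55
eef_pos: [600.3, -240.9, 227.4]
tcp_rot: [3.142, 0.0, -0.317]
ft_force: [0.9, -0.1, 0.3]
opening: 0.453
grip_force: 0.0
```

>>> carry_out:
  series:
    - [0,0,-0.6,0]
    - [0,0,-0.7,0]
    - [0,0,-0.5,0]
    - [0,0,-0.2,0]
    - [0,0,0,0]

```text
t: 17.05
eef_pos: [599.8, -239.0, 126.5]
tcp_rot: [-3.141, 0.002, -0.314]
ft_force: [-0.4, 0.1, 0.4]
opening: 0.453
grip_force: 0.0
```

>>> carry_out:
  series:
    - [0,0,-0.4,0]
    - [0,0,-0.5,0]
    - [0,0,-0.24,0]
    - [0,0,-0.1,0]
    - [0,0,0,0]

```text
t: 17.55
eef_pos: [600.5, -239.3, 66.1]
tcp_rot: [3.141, -0.0, -0.314]
ft_force: [0.7, 1.2, -0.1]
opening: 0.453
grip_force: 0.0
```

>>> carry_out:
  series:
    - [0,0,0,0]
    - [0,0,0,0]
    - [0,0,0,0]
    - [0,0,0,0]
    - [0,0,0,0]
  fingers: 1

```text
t: 18.05
eef_pos: [600.2, -239.3, 65.9]
tcp_rot: [3.141, -0.0, -0.314]
ft_force: [-1.3, -1.0, 2.8]
opening: 0.209
grip_force: 30.0
```

>>> carry_out:
  series:
    - [0,0,0,0]
    - [0,0,0,0]
    - [0,0,0,0]
    - [0,0,0,0]
    - [0,0,0,0]

```text
t: 18.55
eef_pos: [600.2, -239.3, 65.9]
tcp_rot: [3.141, -0.0, -0.314]
ft_force: [-2.0, -1.4, 4.7]
opening: 0.212
grip_force: 30.0
```

>>> carry_out:
  series:
    - [0,0,0.4,0]
    - [0,0,0.7,0]
    - [0,0,0.9,0]
    - [0,0,0.8,0]
    - [0,0,0.4,0]

```text
t: 19.05
eef_pos: [600.8, -239.2, 228.9]
tcp_rot: [3.141, -0.004, -0.314]
ft_force: [0.2, -0.4, -1.7]
opening: 0.206
grip_force: 30.0
```

>>> carry_out:
  series:
    - [-0.05,0.4,0,0.4]
    - [-0.08,0.7,0,0.7]
    - [-0.08,0.8,0,0.8]
    - [-0.08,0.8,0,0.8]
    - [-0.08,0.8,0,0.575]

```text
t: 19.55
eef_pos: [580.4, -61.7, 224.0]
tcp_rot: [-3.141, 0.003, 0.033]
ft_force: [-0.3, 0.3, -2.6]
opening: 0.213
grip_force: 30.0
```

>>> carry_out:
  series:
    - [-0.08,0.8,0,0]
    - [-0.07,0.8,0,0]
    - [0,0.4,0,0]
    - [0,0.16,0,0]
    - [0,0,0,0]

```text
t: 20.05
eef_pos: [573.6, 44.9, 224.7]
tcp_rot: [-3.141, 0.002, 0.031]
ft_force: [0.1, -0.6, -2.1]
opening: 0.209
grip_force: 30.0
```

>>> carry_out:
  series:
    - [0,0,-0.3,0]
    - [0,0,-0.5,0]
    - [0,0,-0.4,0]
    - [0,0,0,0]
    - [0,0,0,0]

```text
t: 20.55
eef_pos: [574.3, 43.0, 165.7]
tcp_rot: [3.141, 0.001, 0.028]
ft_force: [0.2, -0.1, -2.7]
opening: 0.207
grip_force: 30.0
```

>>> carry_out:
  series:
    - [0,0,-0.3,0]
    - [0,0,-0.5,0]
    - [0,0,-0.4,0]
    - [0,0,-0.2,0]
    - [0,0,0,0]

```text
t: 21.05
eef_pos: [574.2, 43.6, 95.5]
tcp_rot: [3.142, 0.001, 0.028]
ft_force: [-0.4, 0.2, -2.4]
opening: 0.207
grip_force: 30.0
```

>>> carry_out:
  series:
    - [0,0,-0.2,0]
    - [0,0,-0.15,0]
    - [0,0,-0.08,0]
    - [0,0,-0.03,0]
    - [0,0,0,0]

```text
t: 21.55
eef_pos: [574.2, 43.9, 72.6]
tcp_rot: [3.142, 0.0, 0.029]
ft_force: [-0.3, -0.1, -2.1]
opening: 0.21
grip_force: 30.0
```

>>> carry_out:
  series:
    - [0,0,0,0]
    - [0,0,0,0]
    - [0,0,0,0]
    - [0,0,0,0]
    - [0,0,0,0]
  fingers: 0.25

```text
t: 22.05
eef_pos: [574.2, 43.8, 72.8]
tcp_rot: [3.141, -0.0, 0.029]
ft_force: [0.2, -0.4, 0.8]
opening: 0.376
grip_force: 0.0
```

>>> carry_out:
  series:
    - [0,0,0.3,0]
    - [0,0,0.6,0]
    - [0,0,0.8,0]
    - [0,0,0.8,0]
    - [0,0,0.5,0]

```text
t: 22.55
eef_pos: [574.6, 43.9, 225.7]
tcp_rot: [3.141, -0.003, 0.029]
ft_force: [-0.4, -0.1, -0.3]
opening: 0.374
grip_force: 0.0
```

```bash
python3 meas.py
python3 - <<'E'
from h import *
b=cv2.cvtColor(snap("side"),cv2.COLOR_RGB2BGR);cv2.imwrite("pics/s4.png",cv2.resize(b[120:320,190:390],None,fx=3,fy=3))
E
```

```text
tinA knob none
tinA 6 px [340.8 202.8] cen [ 544.8 -206.8] edges 3.0 12.0 ang 0.0
tinB knob 39 px [347.6 216. ] cen [ 503.6 -222.7] edges 17.0 17.0 ang -17.9
tinB 429 px [347.7 216.3] cen [ 505.8 -226.9] edges 68.0 68.0 ang -18.1
jarA cork 55 px [356.8 257.1] cen [ 387.6 -248.7] edges 23.0 20.0 ang -89.0
jarA 381 px [355.8 257.3] cen [ 387.8 -250.2] edges 63.0 66.0 ang -89.1
jarB cork 59 px [394.9 246.7] cen [ 418.6 -356.4] edges 23.0 20.0 ang -89.2
jarB 397 px [392.6 246.9] cen [ 419.2 -356.5] edges 69.0 66.0 ang -89.1
lid 4253 px [151.7 255.9] cen [383.9 346.7] edges 246.0 168.0 ang -59.5
lidh 12 px [165.6 249.2] cen [402.9 299.1] edges 14.0 9.0 ang -24.4
```

View pics/s4.png

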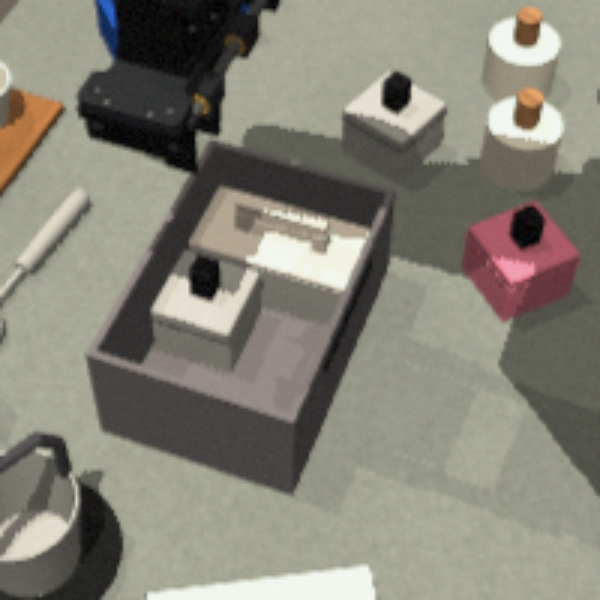

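>>> carry_out:
  series:
    - [-0.23,-0.891,0,-0.546]
    - [-0.23,-0.891,0,-0.546]
    - [-0.23,-0.891,0,-0.546]
    - [-0.23,-0.891,0,-0.546]
    - [-0.23,-0.891,0,-0.546]
  fingers: 0.1

```text
t: 23.15
eef_pos: [515.6, -180.4, 221.8]
tcp_rot: [-3.141, 0.001, -0.259]
ft_force: [0.4, -0.0, -0.4]
opening: 0.452
grip_force: 0.0
```

>>> carry_out:
  series:
    - [-0.23,-0.891,0,-0.546]
    - [0,0,-0.5,0]
    - [0,0,-0.8,0]
    - [0,0,-0.7,0]
    - [0,0,-0.2,0]

```text
t: 23.65
eef_pos: [503.4, -222.7, 109.0]
tcp_rot: [-3.14, 0.006, -0.315]
ft_force: [-0.4, 0.1, 0.3]
opening: 0.449
grip_force: 0.0
```

>>> carry_out:
  series:
    - [0,0,-0.3,0]
    - [0,0,-0.4,0]
    - [0,0,-0.2,0]
    - [0,0,0,0]
    - [0,0,0,0]

```text
t: 24.15
eef_pos: [505.5, -223.6, 68.3]
tcp_rot: [3.141, -0.0, -0.314]
ft_force: [0.7, 0.5, -0.5]
opening: 0.453
grip_force: 0.0
```

>>> carry_out:
  series:
    - [0,0,-0.05,0]
    - [0,0,0,0]
    - [0,0,0,0]
    - [0,0,0,0]
    - [0,0,0,0]
  fingers: 1

```text
t: 24.65
eef_pos: [505.0, -223.4, 65.1]
tcp_rot: [3.142, 0.0, -0.315]
ft_force: [-0.9, -1.1, -0.3]
opening: 0.208
grip_force: 30.0
```

>>> carry_out:
  series:
    - [0,0,0,0]
    - [0,0,0,0]
    - [0,0,0,0]
    - [0,0,0,0]
    - [0,0,0,0]

```text
t: 25.15
eef_pos: [505.1, -223.5, 65.2]
tcp_rot: [3.141, 0.0, -0.315]
ft_force: [-1.1, 0.1, -0.1]
opening: 0.207
grip_force: 30.0
```

>>> carry_out:
  series:
    - [0,0,0.4,0]
    - [0,0,0.7,0]
    - [0,0,0.9,0]
    - [0,0,0.8,0]
    - [0,0,0.4,0]

```text
t: 25.65
eef_pos: [505.8, -223.7, 228.5]
tcp_rot: [3.141, -0.004, -0.314]
ft_force: [0.2, -0.1, -2.8]
opening: 0.208
grip_force: 30.0
```

>>> carry_out:
  series:
    - [0,0.4,0,0.4]
    - [-0.02,0.7,0,0.7]
    - [-0.02,0.8,0,0.8]
    - [-0.02,0.8,0,0.8]
    - [-0.02,0.8,0,0.575]

```text
t: 26.15
eef_pos: [500.8, -47.0, 225.0]
tcp_rot: [-3.142, 0.0, 0.031]
ft_force: [0.6, 0.2, -2.7]
opening: 0.206
grip_force: 30.0
```

>>> carry_out:
  series:
    - [-0.02,0.8,0,0]
    - [-0.02,0.6,0,0]
    - [0,0.3,0,0]
    - [0,0.1,0,0]
    - [0,0,0,0]

```text
t: 26.65
eef_pos: [499.1, 41.8, 225.1]
tcp_rot: [3.141, 0.0, 0.029]
ft_force: [-0.1, -0.8, -3.9]
opening: 0.21
grip_force: 30.0
```

>>> carry_out:
  series:
    - [0,0,-0.3,0]
    - [0,0,-0.5,0]
    - [0,0,-0.4,0]
    - [0,0,0,0]
    - [0,0,0,0]

```text
t: 27.15
eef_pos: [499.4, 40.8, 165.5]
tcp_rot: [3.141, 0.0, 0.027]
ft_force: [1.2, 0.5, -2.1]
opening: 0.208
grip_force: 30.0
```

>>> carry_out:
  series:
    - [0,0,-0.3,0]
    - [0,0,-0.5,0]
    - [0,0,-0.4,0]
    - [0,0,-0.2,0]
    - [0,0,0,0]

```text
t: 27.65
eef_pos: [499.3, 41.3, 95.0]
tcp_rot: [3.142, 0.001, 0.028]
ft_force: [0.8, 0.5, -2.9]
opening: 0.209
grip_force: 30.0
```

>>> carry_out:
  series:
    - [0,0,-0.2,0]
    - [0,0,-0.15,0]
    - [0,0,-0.08,0]
    - [0,0,-0.04,0]
    - [0,0,0,0]

```text
t: 28.15
eef_pos: [499.2, 41.5, 71.5]
tcp_rot: [3.142, 0.0, 0.028]
ft_force: [0.8, -0.8, -3.7]
opening: 0.211
grip_force: 30.0
```

>>> carry_out:
  series:
    - [0,0,0,0]
    - [0,0,0,0]
    - [0,0,0,0]
    - [0,0,0,0]
    - [0,0,0,0]
  fingers: 0.25

```text
t: 28.65
eef_pos: [499.2, 41.5, 71.8]
tcp_rot: [3.141, -0.0, 0.028]
ft_force: [0.4, -0.5, -0.1]
opening: 0.376
grip_force: 0.0
```

>>> carry_out:
  series:
    - [0,0,0.3,0]
    - [0,0,0.6,0]
    - [0,0,0.8,0]
    - [0,0,0.8,0]
    - [0,0,0.5,0]

```text
t: 29.15
eef_pos: [499.5, 41.5, 224.5]
tcp_rot: [3.141, -0.003, 0.029]
ft_force: [0.8, 0.3, 0.3]
opening: 0.377
grip_force: 0.0
```

```bash
python3 meas.py
```

```text
tinA knob none
tinA 1 px [334. 176.] cen [ 623.6 -186.6] edges 0.0 0.0 ang 0.0
tinB knob none
tinB none
jarA cork 55 px [356.8 257.1] cen [ 387.6 -248.7] edges 23.0 20.0 ang -89.0
jarA 402 px [355.2 257.3] cen [ 387.7 -248.6] edges 66.0 67.0 ang -44.6
jarB cork 59 px [394.9 246.7] cen [ 418.6 -356.4] edges 23.0 20.0 ang -89.2
jarB 396 px [392.7 246.9] cen [ 419.3 -356.6] edges 66.0 68.0 ang -44.8
lid 4369 px [152.6 256.1] cen [383.2 344.1] edges 246.0 168.0 ang -59.5
lidh 12 px [165.3 249.2] cen [402.9 299.9] edges 14.0 8.0 ang -24.4
```

>>> carry_out:
  series:
    - [-0.317,-0.83,0,0]
    - [-0.317,-0.83,0,0]
    - [-0.317,-0.83,0,0]
    - [-0.317,-0.83,0,0]
    - [-0.317,-0.83,0,0]
  fingers: 0.0

```text
t: 29.7
eef_pos: [419.0, -167.4, 221.6]
tcp_rot: [3.141, -0.0, 0.029]
ft_force: [0.9, -0.2, -0.4]
opening: 0.499
grip_force: 0.0
```

>>> carry_out:
  series:
    - [-0.317,-0.83,0,0]
    - [-0.317,-0.83,0,0]
    - [0,0,-0.4,0]
    - [0,0,-0.8,0]
    - [0,0,-0.4,0]

```text
t: 30.2
eef_pos: [387.2, -248.8, 139.5]
tcp_rot: [-3.14, 0.001, 0.027]
ft_force: [0.5, -0.5, 0.4]
opening: 0.501
grip_force: 0.0
```

>>> carry_out:
  series:
    - [0,0,-0.4,0]
    - [0,0,-0.5,0]
    - [0,0,-0.4,0]
    - [0,0,-0.2,0]
    - [0,0,0,0]

```text
t: 30.7
eef_pos: [387.8, -248.7, 65.7]
tcp_rot: [-3.14, 0.002, 0.028]
ft_force: [-0.6, 0.1, 0.2]
opening: 0.501
grip_force: 0.0
```

>>> carry_out:
  series:
    - [0,0,0,0]
    - [0,0,0,0]
    - [0,0,0,0]
    - [0,0,0,0]
    - [0,0,0,0]
  fingers: 1

```text
t: 31.2
eef_pos: [388.6, -249.3, 67.2]
tcp_rot: [3.14, -0.001, 0.028]
ft_force: [0.1, -0.7, 4.4]
opening: 0.247
grip_force: 30.0
```

>>> carry_out:
  series:
    - [0,0,0,0]
    - [0,0,0,0]
    - [0,0,0,0]
    - [0,0,0,0]
    - [0,0,0,0]

```text
t: 31.7
eef_pos: [388.6, -249.4, 67.1]
tcp_rot: [3.14, -0.001, 0.028]
ft_force: [-0.4, -2.1, 6.5]
opening: 0.246
grip_force: 30.0
```

>>> carry_out:
  series:
    - [0,0,0.4,0]
    - [0,0,0.7,0]
    - [0,0,0.9,0]
    - [0,0,0.8,0]
    - [0,0,0.4,0]

```text
t: 32.2
eef_pos: [388.4, -249.0, 229.5]
tcp_rot: [3.14, -0.002, 0.029]
ft_force: [0.3, -0.3, -2.6]
opening: 0.244
grip_force: 30.0
```

>>> carry_out:
  series:
    - [0.2,0.4,0,0]
    - [0.35,0.7,0,0]
    - [0.4,0.8,0,0]
    - [0.4,0.8,0,0]
    - [0.4,0.8,0,0]

```text
t: 32.7
eef_pos: [475.7, -72.1, 226.4]
tcp_rot: [-3.141, 0.001, 0.028]
ft_force: [0.9, -0.3, -2.8]
opening: 0.247
grip_force: 30.0
```

>>> carry_out:
  series:
    - [0.4,0.8,0,0]
    - [0.4,0.8,0,0]
    - [0.4,0.8,0,0]
    - [0.4,0.8,0,0]
    - [0.2,0.4,0,0]

```text
t: 33.2
eef_pos: [566.1, 109.1, 225.9]
tcp_rot: [-3.141, 0.001, 0.03]
ft_force: [-0.4, 0.5, -3.2]
opening: 0.242
grip_force: 30.0
```

>>> carry_out:
  series:
    - [0.13,0.238,0,0]
    - [0,0,-0.3,0]
    - [0,0,-0.5,0]
    - [0,0,-0.4,0]
    - [0,0,0,0]

```text
t: 33.7
eef_pos: [570.6, 117.2, 164.1]
tcp_rot: [3.141, 0.006, 0.028]
ft_force: [-0.1, -0.3, -2.5]
opening: 0.243
grip_force: 30.0
```

>>> carry_out:
  series:
    - [0,0,-0.3,0]
    - [0,0,-0.5,0]
    - [0,0,-0.4,0]
    - [0,0,-0.2,0]
    - [0,0,0,0]

```text
t: 34.2
eef_pos: [571.9, 117.6, 96.3]
tcp_rot: [3.141, 0.002, 0.028]
ft_force: [0.1, -0.2, -2.2]
opening: 0.245
grip_force: 30.0
```

>>> carry_out:
  series:
    - [0,0,-0.2,0]
    - [0,0,-0.15,0]
    - [0,0,-0.08,0]
    - [0,0,-0.02,0]
    - [0,0,0,0]

```text
t: 34.7
eef_pos: [572.2, 117.9, 74.2]
tcp_rot: [3.141, 0.0, 0.028]
ft_force: [-0.2, -0.8, -2.5]
opening: 0.247
grip_force: 30.0
```

>>> carry_out:
  series:
    - [0,0,-0.02,0]
    - [0,0,0,0]
    - [0,0,0,0]
    - [0,0,0,0]
    - [0,0,0,0]

```text
t: 35.2
eef_pos: [572.2, 117.9, 73.3]
tcp_rot: [3.142, -0.0, 0.028]
ft_force: [0.3, -0.3, -3.2]
opening: 0.246
grip_force: 30.0
```

>>> carry_out:
  series:
    - [0,0,0,0]
    - [0,0,0,0]
    - [0,0,0,0]
    - [0,0,0,0]
    - [0,0,0,0]
  fingers: 0.25

```text
t: 35.7
eef_pos: [572.3, 118.0, 73.2]
tcp_rot: [3.142, -0.0, 0.028]
ft_force: [0.3, -0.2, 0.3]
opening: 0.373
grip_force: 0.0
```

>>> carry_out:
  series:
    - [0,0,0.3,0]
    - [0,0,0.6,0]
    - [0,0,0.8,0]
    - [0,0,0.8,0]
    - [0,0,0.5,0]

```text
t: 36.2
eef_pos: [572.7, 118.0, 226.2]
tcp_rot: [-3.141, -0.003, 0.028]
ft_force: [0.6, 1.1, -0.3]
opening: 0.377
grip_force: 0.0
```

```bash
python3 meas.py|grep -v tin
```

```text
jarA cork none
jarA 2 px [364.5 274. ] cen [ 340.6 -275.1] edges 0.0 3.0 ang 0.0
jarB cork 59 px [394.9 246.7] cen [ 418.6 -356.4] edges 23.0 20.0 ang -89.2
jarB 404 px [392.7 246.8] cen [ 419.4 -356.7] edges 66.0 68.0 ang -44.8
lid 3170 px [141.9 257.7] cen [378.  375.3] edges 240.0 168.0 ang -59.5
lidh 92 px [167.9 256.4] cen [382.3 291.7] edges 106.0 22.0 ang -4.8
```

>>> carry_out:
  series:
    - [-0.278,-0.864,0,0]
    - [-0.278,-0.864,0,0]
    - [-0.278,-0.864,0,0]
    - [-0.278,-0.864,0,0]
    - [-0.278,-0.864,0,0]
  fingers: 0.0

```text
t: 36.75
eef_pos: [501.8, -99.6, 223.1]
tcp_rot: [3.141, -0.0, 0.029]
ft_force: [1.3, -0.5, -0.4]
opening: 0.501
grip_force: 0.0
```

>>> carry_out:
  series:
    - [-0.278,-0.864,0,0]
    - [-0.278,-0.864,0,0]
    - [-0.278,-0.864,0,0]
    - [-0.278,-0.864,0,0]
    - [-0.278,-0.864,0,0]

```text
t: 37.25
eef_pos: [432.3, -315.7, 223.1]
tcp_rot: [3.141, -0.0, 0.028]
ft_force: [0.8, -0.1, 0.0]
opening: 0.501
grip_force: 0.0
```

>>> carry_out:
  series:
    - [-0.278,-0.864,0,0]
    - [0,0,-0.4,0]
    - [0,0,-0.7,0]
    - [0,0,-0.5,0]
    - [0,0,0,0]

```text
t: 37.75
eef_pos: [418.1, -356.3, 140.3]
tcp_rot: [-3.138, 0.004, 0.028]
ft_force: [-0.4, 0.1, -0.2]
opening: 0.501
grip_force: 0.0
```

>>> carry_out:
  series:
    - [0,0,-0.4,0]
    - [0,0,-0.6,0]
    - [0,0,-0.4,0]
    - [0,0,-0.18,0]
    - [0,0,0,0]

```text
t: 38.25
eef_pos: [419.4, -357.3, 64.2]
tcp_rot: [-3.141, 0.0, 0.029]
ft_force: [-0.2, 0.0, 1.0]
opening: 0.497
grip_force: 0.0
```

>>> carry_out:
  series:
    - [0,0,0.02,0]
    - [0,0,0,0]
    - [0,0,0,0]
    - [0,0,0,0]
    - [0,0,0,0]
  fingers: 1

```text
t: 38.75
eef_pos: [419.6, -357.7, 65.8]
tcp_rot: [3.14, -0.001, 0.028]
ft_force: [0.1, -1.6, 5.8]
opening: 0.248
grip_force: 30.0
```

>>> carry_out:
  series:
    - [0,0,0,0]
    - [0,0,0,0]
    - [0,0,0,0]
    - [0,0,0,0]
    - [0,0,0,0]

```text
t: 39.25
eef_pos: [419.6, -357.8, 65.7]
tcp_rot: [3.14, -0.001, 0.028]
ft_force: [-0.9, -1.1, 6.4]
opening: 0.243
grip_force: 30.0
```

>>> carry_out:
  series:
    - [0,0,0.4,0]
    - [0,0,0.7,0]
    - [0,0,0.9,0]
    - [0,0,0.8,0]
    - [0,0,0.4,0]

```text
t: 39.75
eef_pos: [419.6, -357.5, 228.3]
tcp_rot: [3.139, -0.002, 0.028]
ft_force: [0.5, 0.2, -2.3]
opening: 0.247
grip_force: 29.9
```

>>> carry_out:
  series:
    - [0.06,0.4,0,0]
    - [0.12,0.7,0,0]
    - [0.14,0.85,0,0]
    - [0.14,0.85,0,0]
    - [0.14,0.85,0,0]

```text
t: 40.25
eef_pos: [448.4, -172.1, 223.9]
tcp_rot: [-3.14, 0.002, 0.028]
ft_force: [0.5, -0.8, -2.7]
opening: 0.245
grip_force: 29.9
```

>>> carry_out:
  series:
    - [0.14,0.85,0,0]
    - [0.14,0.85,0,0]
    - [0.14,0.85,0,0]
    - [0.14,0.85,0,0]
    - [0.14,0.85,0,0]

```text
t: 40.75
eef_pos: [483.1, 40.2, 224.0]
tcp_rot: [-3.141, 0.002, 0.029]
ft_force: [-0.0, -0.5, -2.4]
opening: 0.25
grip_force: 29.9
```

>>> carry_out:
  series:
    - [0.14,0.85,0,0]
    - [0.08,0.5,0,0]
    - [0.03,0.216,0,0]
    - [0,0,0,0]
    - [0,0,0,0]

```text
t: 41.25
eef_pos: [496.2, 115.5, 224.6]
tcp_rot: [3.141, 0.001, 0.029]
ft_force: [0.7, 0.2, -2.8]
opening: 0.246
grip_force: 29.9
```

>>> carry_out:
  series:
    - [0.01,0.01,-0.3,0]
    - [0,0,-0.5,0]
    - [0,0,-0.4,0]
    - [0,0,0,0]
    - [0,0,0,0]

```text
t: 41.75
eef_pos: [497.4, 115.6, 165.5]
tcp_rot: [3.141, 0.0, 0.027]
ft_force: [0.4, -0.4, -2.0]
opening: 0.247
grip_force: 29.9
```

>>> carry_out:
  series:
    - [0,0,-0.3,0]
    - [0,0,-0.5,0]
    - [0,0,-0.4,0]
    - [0,0,-0.2,0]
    - [0,0,0,0]

```text
t: 42.25
eef_pos: [497.4, 116.2, 95.1]
tcp_rot: [3.141, 0.001, 0.028]
ft_force: [-0.5, 0.9, -2.0]
opening: 0.246
grip_force: 29.9
```

>>> carry_out:
  series:
    - [0,0,-0.2,0]
    - [0,0,-0.15,0]
    - [0,0,-0.06,0]
    - [0,0,-0.03,0]
    - [0,0,0,0]

```text
t: 42.75
eef_pos: [497.3, 116.5, 73.1]
tcp_rot: [3.141, 0.0, 0.029]
ft_force: [0.1, 0.5, -2.5]
opening: 0.245
grip_force: 29.9
```

>>> carry_out:
  series:
    - [0,0,-0.02,0]
    - [0,0,0,0]
    - [0,0,0,0]
    - [0,0,0,0]
    - [0,0,0,0]

```text
t: 43.25
eef_pos: [497.3, 116.5, 72.2]
tcp_rot: [3.142, -0.0, 0.028]
ft_force: [-0.9, 0.2, -3.0]
opening: 0.248
grip_force: 29.9
```

>>> carry_out:
  series:
    - [0,0,0,0]
    - [0,0,0,0]
    - [0,0,0,0]
    - [0,0,0,0]
    - [0,0,0,0]
  fingers: 0.25

```text
t: 43.75
eef_pos: [497.3, 116.5, 72.2]
tcp_rot: [3.142, -0.0, 0.028]
ft_force: [0.2, -0.5, 0.5]
opening: 0.374
grip_force: 0.0
```

>>> carry_out:
  series:
    - [0,0,0.3,0]
    - [0,0,0.6,0]
    - [0,0,0.8,0]
    - [0,0,0.8,0]
    - [0,0,0.5,0]

```text
t: 44.25
eef_pos: [497.7, 116.6, 225.0]
tcp_rot: [-3.141, -0.003, 0.028]
ft_force: [-0.8, -0.7, -0.5]
opening: 0.379
grip_force: 0.0
```

>>> carry_out:
  series:
    - [0,-0.9,0,0]
    - [0,-0.9,0,0]
    - [0,-0.9,0,0]
    - [0,-0.9,0,0]
    - [0,-0.9,0,0]

```text
t: 44.75
eef_pos: [497.0, -110.2, 222.3]
tcp_rot: [3.141, -0.0, 0.029]
ft_force: [1.9, 0.4, 0.1]
opening: 0.375
grip_force: 0.0
```

```bash
python3 meas.py|grep lid
python3 - <<'E'
from h import *
s=cv2.cvtColor(snap("side"),cv2.COLOR_RGB2BGR);t=cv2.imread("pics/tm.png")
S=cv2.resize(s[150:350,200:340],None,fx=2.8,fy=2.8);T=cv2.resize(t[160:310,90:310],None,fx=1.85,fy=1.85)
h=max(S.shape[0],T.shape[0]);P=lambda a:cv2.copyMakeBorder(a,0,h-a.shape[0],0,0,cv2.BORDER_CONSTANT)
cv2.imwrite("pics/m5.png",np.hstack([P(S),P(T)]))
g=t.astype(int).sum(2)
# lid handle: dark elongated piece on the white
w=((g<300)).astype(np.uint8);m=np.zeros_like(w);m[240:275,128:182]=w[240:275,128:182]
n,l,st,c=cv2.connectedComponentsWithStats(m)
for k in range(1,n):
    if st[k,4]>20:
        p=np.argwhere(l==k)[:,::-1].astype(np.float32);b=np.array([ray("top",*q,48)[:2] for q in cv2.boxPoints(cv2.minAreaRect(p))]);print(st[k],ray("top",*c[k],45),b.tolist())
E
```

```text
lid 4368 px [152.5 256.1] cen [383.2 344.2] edges 246.0 168.0 ang -59.5
lidh 13 px [165.5 249.3] cen [402.7 299.5] edges 14.0 9.0 ang -24.4
[136 246  33  20 167] [384.1 338.9  45. ] [[364.3, 385.8], [415.0, 298.7], [401.7, 290.6], [351.0, 377.6]]
```

View pics/m5.png

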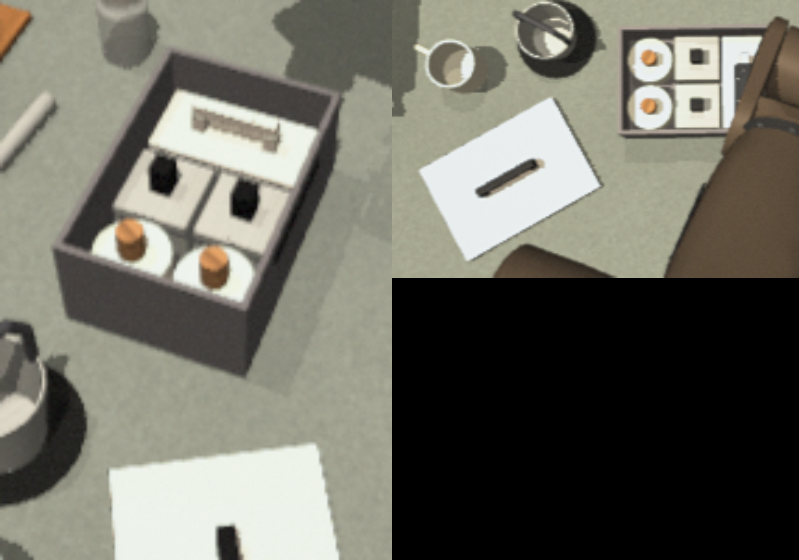

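Run:
```python
from h import *
t=cv2.cvtColor(cv2.imread("pics/top0.png"),cv2.COLOR_BGR2GRAY);s=cv2.cvtColor(cv2.imread("pics/side0.png"),cv2.COLOR_BGR2GRAY)
def poly(g,box):
    u0,v0,u1,v1=box;m=np.zeros_like(g);m[v0:v1,u0:u1]=(g[v0:v1,u0:u1]>190)*255
    n,l,st,c=cv2.connectedComponentsWithStats(m);k=1+np.argmax(st[1:,4]);m=(l==k).astype(np.uint8)
    ct=max(cv2.findContours(m,0,1)[0],key=len);h=cv2.convexHull(ct);return cv2.approxPolyDP(h,6,True).reshape(-1,2)
T=poly(t,(95,200,215,310));S=poly(s,(225,300,345,420));print(T.tolist(),S.tolist())
for p in T: print(p,ray("top",*p,14))
for p in S: print(p,ray("side",*p,14))
def hd(g,box):
    u0,v0,u1,v1=box;m=np.zeros_like(g);m[v0:v1,u0:u1]=(g[v0:v1,u0:u1]<90)*255
    n,l,st,c=cv2.connectedComponentsWithStats(m);k=1+np.argmax(st[1:,4]);p=np.argwhere(l==k)[:,::-1].astype(np.float32);return st[k],cv2.boxPoints(cv2.minAreaRect(p)),c[k]
for cam,g,b in(("top",t,(128,235,182,275)),("side",s,(265,325,305,400))):
    st,bx,c=hd(g,b);print(cam,st,c.round(1),[ray(cam,*q,48)[:2].tolist() for q in bx],ray(cam,*c,48),ray(cam,*c,41))
```

```text
[[176, 213], [201, 260], [130, 300], [104, 252]] [[312, 308], [334, 419], [247, 419], [239, 317]]
[176 213] [512.2 279.9  14. ]
[201 260] [374.  200.8  14. ]
[130 300] [254.5 404.4  14. ]
[104 252] [393.1 488.   14. ]
[312 308] [374.8 197.8  14. ]
[334 419] [258.4 393.9  14. ]
[247 419] [409.9 457.8  14. ]
[239 317] [515.  279.7  14. ]
top [136 246  33  20 164] [151.7 255.6] [[364.0, 385.7], [415.1, 298.7], [402.0, 290.7], [351.0, 377.6]] [384.  338.4  48. ] [384.1 340.1  41. ]
side [278 338  13  55 372] [283.9 365.1] [[414.4, 303.8], [402.0, 296.4], [348.7, 388.3], [360.2, 395.0]] [380.  348.1  48. ] [380.8 346.   41. ]
```

>>> carry_out:
  series:
    - [-0.114,0.453,0,0.99]
    - [-0.114,0.453,0,0.99]
    - [-0.114,0.453,0,0.99]
    - [-0.114,0.453,0,0.99]
    - [-0.114,0.453,0,0.99]
  fingers: 0.0

```text
t: 45.35
eef_pos: [468.3, 6.1, 222.2]
tcp_rot: [-3.142, -0.0, 0.551]
ft_force: [-0.4, -0.8, 0.1]
opening: 0.499
grip_force: 0.0
```

>>> carry_out:
  series:
    - [-0.114,0.453,0,0.99]
    - [-0.114,0.453,0,0.99]
    - [-0.114,0.453,0,0.99]
    - [-0.114,0.453,0,0.99]
    - [-0.114,0.453,0,0.99]

```text
t: 45.85
eef_pos: [439.7, 119.4, 222.2]
tcp_rot: [3.142, -0.0, 1.07]
ft_force: [1.5, -0.0, 1.3]
opening: 0.501
grip_force: 0.0
```

>>> carry_out:
  series:
    - [-0.114,0.453,0,0.99]
    - [-0.114,0.453,0,0.99]
    - [-0.114,0.453,0,0.99]
    - [-0.114,0.453,0,0.99]
    - [-0.114,0.453,0,0.99]

```text
t: 46.35
eef_pos: [411.1, 232.6, 222.2]
tcp_rot: [3.141, -0.0, 1.588]
ft_force: [0.8, 0.4, -0.5]
opening: 0.501
grip_force: 0.0
```

>>> carry_out:
  series:
    - [-0.114,0.453,0,0.99]
    - [-0.114,0.453,0,0.99]
    - [-0.114,0.453,0,0.99]
    - [-0.114,0.453,0,0.99]
    - [-0.114,0.453,0,0.99]

```text
t: 46.85
eef_pos: [382.4, 345.8, 222.2]
tcp_rot: [3.142, -0.0, 2.107]
ft_force: [0.1, -0.4, -0.2]
opening: 0.5
grip_force: 0.0
```

>>> carry_out:
  series:
    - [0,0,-0.4,0]
    - [0,0,-0.7,0]
    - [0,0,-0.5,0]
    - [0,0,-0.2,0]
    - [0,0,0,0]

```text
t: 47.35
eef_pos: [382.8, 344.5, 131.4]
tcp_rot: [-3.14, 0.0, 2.102]
ft_force: [0.3, 0.6, 0.2]
opening: 0.499
grip_force: 0.0
```

>>> carry_out:
  series:
    - [0,-0.02,-0.5,0]
    - [0,0,-0.7,0]
    - [0,0,-0.6,0]
    - [0,0,-0.3,0]
    - [0,0,-0.03,0]

```text
t: 47.85
eef_pos: [383.3, 343.6, 25.2]
tcp_rot: [-3.141, 0.0, 2.102]
ft_force: [0.9, -1.0, -0.2]
opening: 0.5
grip_force: 0.0
```

>>> carry_out:
  series:
    - [0,0,0,0]
    - [0,0,0,0]
    - [0,0,0,0]
    - [0,0,0,0]
    - [0,0,0,0]
  fingers: 1

```text
t: 48.35
eef_pos: [383.3, 343.5, 26.1]
tcp_rot: [3.141, -0.0, 2.102]
ft_force: [-0.4, -0.6, 5.1]
opening: 0.146
grip_force: 30.0
```

>>> carry_out:
  series:
    - [0,0,0,0]
    - [0,0,0,0]
    - [0,0,0,0]
    - [0,0,0,0]
    - [0,0,0,0]

```text
t: 48.85
eef_pos: [383.3, 343.5, 26.2]
tcp_rot: [3.141, -0.0, 2.102]
ft_force: [-2.3, -1.0, 6.9]
opening: 0.146
grip_force: 30.0
```

>>> carry_out:
  series:
    - [0,0,0.4,0]
    - [0,0,0.8,0]
    - [0,0,0.9,0]
    - [0,0,0.9,0]
    - [0,0,0.6,0]

```text
t: 49.35
eef_pos: [383.4, 343.6, 208.5]
tcp_rot: [3.139, -0.0, 2.102]
ft_force: [-0.0, 1.5, -3.6]
opening: 0.147
grip_force: 30.0
```

>>> carry_out:
  series:
    - [0.18,-0.356,0,-0.48]
    - [0.363,-0.713,0,-0.48]
    - [0.408,-0.802,0,-0.48]
    - [0.408,-0.802,0,-0.48]
    - [0.408,-0.802,0,-0.48]

```text
t: 49.85
eef_pos: [471.9, 168.1, 205.5]
tcp_rot: [-3.141, -0.0, 1.849]
ft_force: [1.5, 1.1, -3.3]
opening: 0.142
grip_force: 30.0
```

>>> carry_out:
  series:
    - [0.408,-0.802,0,-0.48]
    - [0.363,-0.713,0,-0.48]
    - [0.272,-0.535,0,-0.48]
    - [0.18,-0.356,0,-0.48]
    - [0.068,-0.134,0,-0.48]

```text
t: 50.35
eef_pos: [536.7, 40.9, 205.2]
tcp_rot: [-3.141, 0.0, 1.595]
ft_force: [-0.5, 1.0, -3.4]
opening: 0.145
grip_force: 30.0
```

>>> carry_out:
  series:
    - [0,0,-0.3,0]
    - [0,0,-0.2,0]
    - [0,0,0,0]
    - [0,0,0,0]
    - [0,0,0,0]

```text
t: 50.85
eef_pos: [536.4, 43.0, 181.1]
tcp_rot: [3.141, 0.0, 1.6]
ft_force: [0.1, 0.3, -2.9]
opening: 0.143
grip_force: 30.0
```

Run:
```python
from h import *
b=cv2.cvtColor(snap("side"),cv2.COLOR_RGB2BGR);cv2.imwrite("pics/s6.png",cv2.resize(b[100:320,180:380],None,fx=2.7,fy=2.7))
```

```text
(no output)
```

View pics/s6.png

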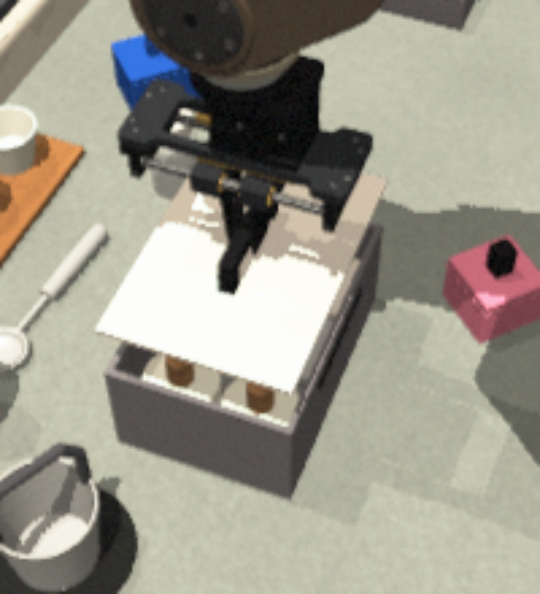

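>>> carry_out:
  series:
    - [0,0,-0.3,0]
    - [0,0,-0.35,0]
    - [0,0,-0.2,0]
    - [0,0,-0.06,0]
    - [0,0,0,0]

```text
t: 51.4
eef_pos: [536.3, 42.8, 135.2]
tcp_rot: [-3.141, -0.0, 1.599]
ft_force: [-0.1, 0.3, -4.7]
opening: 0.146
grip_force: 30.0
```

>>> carry_out:
  series:
    - [0,0,-0.06,0]
    - [0,0,-0.06,0]
    - [0,0,-0.04,0]
    - [0,0,0,0]
    - [0,0,0,0]

```text
t: 51.9
eef_pos: [536.2, 42.8, 127.2]
tcp_rot: [3.141, -0.0, 1.599]
ft_force: [-0.1, -0.3, -2.9]
opening: 0.15
grip_force: 30.0
```

>>> carry_out:
  series:
    - [0,0,-0.03,0]
    - [0,0,-0.02,0]
    - [0,0,0,0]
    - [0,0,0,0]
    - [0,0,0,0]

```text
t: 52.4
eef_pos: [536.4, 42.8, 126.1]
tcp_rot: [3.14, 0.0, 1.599]
ft_force: [-4.0, -0.7, 14.9]
opening: 0.144
grip_force: 30.0
```

>>> carry_out:
  series:
    - [0,0,-0.015,0]
    - [0,0,-0.01,0]
    - [0,0,0,0]
    - [0,0,0,0]
    - [0,0,0,0]

```text
t: 52.9
eef_pos: [536.4, 42.8, 126.1]
tcp_rot: [3.139, 0.0, 1.599]
ft_force: [-9.5, -0.2, 30.1]
opening: 0.144
grip_force: 30.0
```

>>> carry_out:
  series:
    - [0,0,0.04,0]
    - [0,0,0,0]
    - [0,0,0,0]
    - [0,0,0,0]
    - [0,0,0,0]

```text
t: 53.4
eef_pos: [536.5, 42.8, 126.1]
tcp_rot: [3.141, 0.0, 1.599]
ft_force: [-3.7, 0.8, 11.3]
opening: 0.141
grip_force: 30.0
```

>>> carry_out:
  series:
    - [0,0,0,0]
    - [0,0,0,0]
    - [0,0,0,0]
    - [0,0,0,0]
    - [0,0,0,0]
  fingers: 0.0

```text
t: 53.9
eef_pos: [536.2, 42.8, 125.3]
tcp_rot: [-3.142, 0.0, 1.599]
ft_force: [-0.1, 0.1, -0.0]
opening: 0.479
grip_force: 0.0
```

>>> carry_out:
  series:
    - [0,0,0.3,0]
    - [0,0,0.6,0]
    - [0,0,0.8,0]
    - [0,0,0.8,0]
    - [0,0,0.5,0]

```text
t: 54.4
eef_pos: [536.6, 42.8, 278.3]
tcp_rot: [3.139, 0.0, 1.599]
ft_force: [-0.7, 0.5, -0.1]
opening: 0.498
grip_force: 0.0
```

>>> carry_out:
  series:
    - [0,-0.9,0,0]
    - [0,-0.9,0,0]
    - [0,-0.9,0,0]
    - [0,-0.9,0,0]
    - [0,-0.9,0,0]

```text
t: 54.9
eef_pos: [535.9, -184.0, 275.5]
tcp_rot: [3.141, 0.0, 1.599]
ft_force: [0.8, 0.7, 0.1]
opening: 0.499
grip_force: 0.0
```

>>> carry_out:
  series:
    - [0,-0.9,0,0]
    - [0,-0.5,0,0]
    - [0,0,0,0]
    - [0,0,0,0]
    - [0,0,0,0]

```text
t: 55.4
eef_pos: [536.2, -251.2, 275.4]
tcp_rot: [-3.142, -0.0, 1.6]
ft_force: [0.7, 0.0, 0.6]
opening: 0.498
grip_force: 0.0
```

Run:
```python
from h import *
s=cv2.cvtColor(snap("side"),cv2.COLOR_RGB2BGR);t=cv2.cvtColor(snap("top"),cv2.COLOR_RGB2BGR)
S=cv2.resize(s[150:350,150:340],None,fx=2.2,fy=2.2);T=cv2.resize(t[140:300,120:310],None,fx=2,fy=2)
T=cv2.copyMakeBorder(T,0,S.shape[0]-T.shape[0],0,0,cv2.BORDER_CONSTANT)
cv2.imwrite("pics/m7.png",np.hstack([S,T]))
```

```text
(no output)
```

View pics/m7.png

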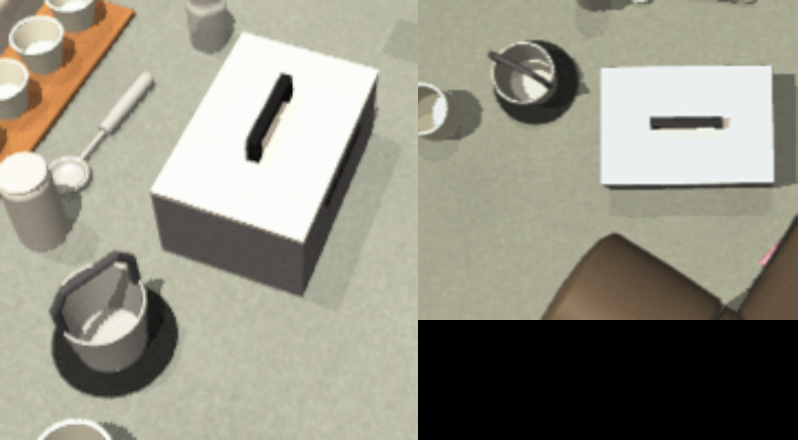

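The picture shows the lid level and flush on the rim all round, and the pail upright on the mat. Handing in.

```bash
python3 -c "
from cell import env
print(env.job_done())"
```

```text
the job is handed in; nothing more can be done
None
```

I handed the job in at about 55 s of robot time: the pail stands on the mat, the tub, two tins and two jars are packed upright in the box, and the lid is pressed down level on the rim. The hand-in gave back no verdict.

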